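Seat the focus gear on its keyed shaft

TASK

Two scopes stand on the assembly bench, each with a black gear wheel on its upright shaft; on one of them the gear is not home yet and still rides on top of the two steel keys. Turn that gear on its shaft until its keyway drops over the keys, let it sit fully home on the scope, and let go. Leave the other gear, which is already home, alone.

Things in the scene. Friction and masses are not known exactly. Their poses are not given: they have to be found in the camera images.
- proud_gear: Black gear to seat, loose, riding on the key tops of open_scope, free to turn. Origin: centre of underside, z up. Toothed flange 65 mm across, 12 high; ribbed round grip 41 across from 12 to 48 mm up; bore 15. A 21 mm wide keyway crosses the flange along its x, seen as two opposite notches in the rim; a half turn makes no difference. Starts 43 to 90 deg off either way; drops 9 mm by itself within 10 deg.
- open_scope: Grey scope fixed to the bench, left or right of the other; its gear is not home. Origin on the bench under the shaft, z up. Turret 84 mm across with two steel keys along this body's x on its flat top, either side of the shaft, 8 wide, from 12 to 41 mm off the axis, ends showing beyond the gear. Barrel reaches 167 mm along +x, at most 82 mm high.
- seat (a point): Centre of the flat turret top (the seat) of open_scope, on the shaft's axis, 68 mm above the bench; axes as open_scope. The key tops are 9 mm above it; the bright steel shaft, 12 mm across, ends 52 mm above it. The gear is home when its underside lies on the seat; it then has about 1.5 mm of play on the shaft.
- home_gear: A gear of the same shape and size, already home on the other, identical scope, 28 to 52 cm to the side: its underside on the seat 68 mm above the bench, the shaft 4 mm proud of its top, its notches over the keys. Leave it alone.
Mind the look-alikes: they are no part of the job. What is shaped like the proud_gear but red is not meant.

How it is judged:
By the outcome, as a careful person would: the job done as asked, in the order asked, and still so for the second after the job is handed in, with the robot touching nothing.
It also fails if it takes over 29 s, if anything falls off the work surface, if the arm or the gripper's body presses on something with over 40 N, if the wrist force passes 120 N, or if a joint passes its speed limit or range.

ROBOT

A 6-joint arm with a two-finger parallel gripper is mounted at the origin on the work surface. World frame = base frame: x ahead of the robot, y to its left, z up, the work surface at z = 0. Lengths are in m, angles in rad, forces in N, time in s.
With the tool pointing down it reaches from about 0.375 to 0.925 m from the base axis. Payload 5.7 kg.
Tool frame: the origin (TCP) lies on the centre line of the jaws, within the pads' length; the fingertips stand 8 mm ahead of it and the grasp point (between the pads) lies 11 mm behind it (manip.tips_ahead is the distance from the TCP to the fingertips, in m); z points along the fingers, y is the line along which they close (so a half turn about z gives the same grasp; the last joint's range is limited). The gripper opens to 88 mm and grips with 3 to 60 N. Pads are 20 mm wide; open, the fingers measure 115 mm over their backs; the gripper's body (75 mm by 178 mm) begins 61 mm behind the grasp point.
Start: joints at [1.013, 0.359, 1.51, -0, 1.272, -0.115], TCP at [0.257, 0.542, 0.211] pointing down, gripper open.
Joint ranges: [-2.97, 2.97], [-1.01, 2.36], [0.21, 2.38], [-0.96, 4.11], [0.2, 2.71], [-2.98, 2.98]. Speed limits (rad/s): [2.39, 2.39, 3.14, 3.14, 3.14, 3.14].

INTERFACE

Orientations are given as a 3x3 rotation matrix whose columns are the frame's x, y, z axes.
In Python, from bench import state, optics, ticket, manip gives the robot as it stands. The module is installed in compiled form; this text tells all that it offers.
- The arm moves only by the shell command python3 -m pendant 'ROWS' [OPENING]. ROWS is JSON, a list of rows, each a list of 4 numbers: the shift along the tool's x, y, z in units of 30 mm (1.0 is 30 mm), then the turn about the tool's z in units of 6 degrees (1.0 is 6 degrees). In form: [[x, y, z, spin], ...]. A call has 1 to 10 rows; each row shifts and turns the commanded pose from where the row before left it, along the tool's axes as they then stand; what a row does not reach is not made up. A row lasts 1/10 s, in which the tool goes at most 50 mm and 8.59 degrees, less where a joint would pass 70% of its speed; a pose out of reach is approached as far as the arm can. A call is refused whole if a number of a shift passes 1 or a number of a turn 1, either way. A call with a gripper value outside its range is refused whole. OPENING is the opening, from 0 (shut) to 1 (fully open), set as the call begins (- or left out, the last holds). The fingers move at their own pace and stop on an object; the grip force is fixed at half the most. Time passes only in rows, so rows that do not move let the fingers close. It gives the time, the measured TCP pose, the force, the opening and the grip force at its end, in the units of the state.
- state(): the state, without advancing time (a new reading comes with each control period).
- optics.capture(name): name is "scene" or "top"; returns a dict with "frame" (480x640x3 uint8, red, green, blue), "vertical_fov" (degrees; the focal length in pixels is half the picture's height over the tangent of half this angle, whatever the lens; pixels are square), "cx", "cy" (the principal point, pixels), "rvec" (rotation vector, rad) and "tvec" (3), from world to camera coordinates, as OpenCV has them. Camera axes: x right, y down, z forward; pixel columns grow to the right and rows downward; lengths in m; the calibration is good to about 2 mm. A picture is of the moment at which its call begins. There is no depth.
- ticket.sign_off(): hands the job in; it is judged then, once.
The state is a dict: "clock": time; "joint_pos": joint angles; "joint_velocities": joint speeds; "tau": joint torques, N m; "tcp_pos": TCP position; "eef_rot": TCP orientation; "wrist_force": force on the tool from outside, world axes, zero at the start; "wrist_torque": the same for the moment, N m; "width": finger opening in m; "grasp_force": force on a finger pad.
Only numpy, scipy, OpenCV 4.12 (cv2) and the standard library are available. Lean on these libraries where they do the work, as an engineer would, in place of code of your own. Each camera call takes 0.05 s, during which the arm holds its last target. There are 200 camera calls.

## Working session

There is one attempt and no reset: what is moved stays moved. The work goes in short steps, Python scripts to look and compute and a shell command to move; the robot and the scene stay as the last step left them, time stands still between calls to the robot, and variables do not carry over. Pictures are saved under pics/ and viewed, at most 10 in all, crops included, and the job is handed in when it is done.

```bash
mkdir -p pics
cat > h.py <<'E'
import numpy as np,cv2
from bench import state,optics,ticket,manip
def cap(n):
    c=optics.capture(n);f=240/np.tan(np.radians(c["vertical_fov"])/2)
    K=np.array([[f,0,c["cx"]],[0,f,c["cy"]],[0,0,1]]);R=cv2.Rodrigues(np.array(c["rvec"],float))[0]
    return c["frame"],K,R,np.array(c["tvec"],float).ravel()
def ray(K,R,t,u,v,z):
    C=-R.T@t;d=R.T@np.linalg.solve(K,[u,v,1]);return C+d*(z-C[2])/d[2]
def proj(K,R,t,p):
    q=K@(R@np.array(p,float)+t);return q[:2]/q[2]
E
python3 - <<'E'
from h import *
for n in("top","scene"):
    f,K,R,t=cap(n);cv2.imwrite(f"pics/{n}0.png",f[:,:,::-1]);print(n,K[0,0],-R.T@t)
s=state();print(s["clock"],s["tcp_pos"],s["eef_rot"],s["width"],manip.tips_ahead)
E
```

```text
top 599.367062356061 [0.29600197 0.07995644 1.28504747]
scene 528.2459125592289 [ 0.9293077  -0.22533754  0.9741033 ]
0.1 [0.2567343  0.5415849  0.20988325] [[-9.03549344e-01  4.28483095e-01 -9.05742600e-04]
 [ 4.28483998e-01  9.03548271e-01 -1.40872293e-03]
 [ 2.14768200e-04 -1.66094689e-03 -9.99998598e-01]] 0.08826966170057944 0.008
```

View pics/top0.png

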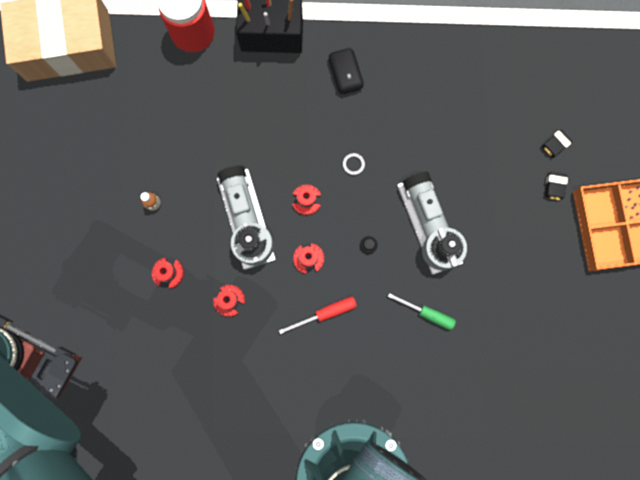

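View pics/scene0.png

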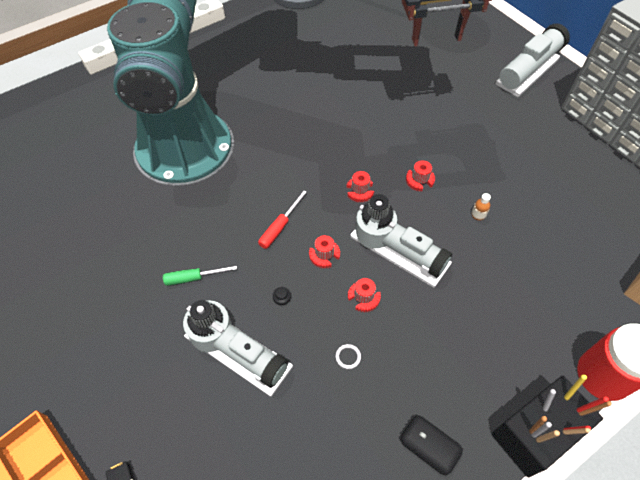

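Two black-geared scopes are visible. The left one is at top (250,241) and scene (378,208). The right one is at top (450,244) and scene (203,315). The look-alikes are the four red gears at top (306,200), (309,258), (167,272) and (229,300), and the black knob at (369,245). I'll crop both scopes close.

Run:
```python
import cv2,numpy as np
t=cv2.imread('pics/top0.png');s=cv2.imread('pics/scene0.png')
g=lambda im,u,v:cv2.resize(im[v-33:v+33,u-44:u+44],(400,300),interpolation=cv2.INTER_CUBIC)
m=np.vstack([np.hstack([g(t,250,243),g(t,446,246)]),np.hstack([g(s,378,218),g(s,205,318)])])
m=(255*(m/255.)**0.6).astype(np.uint8)
cv2.imwrite('pics/c0.png',m)
```

```text
(no output)
```

View pics/c0.png

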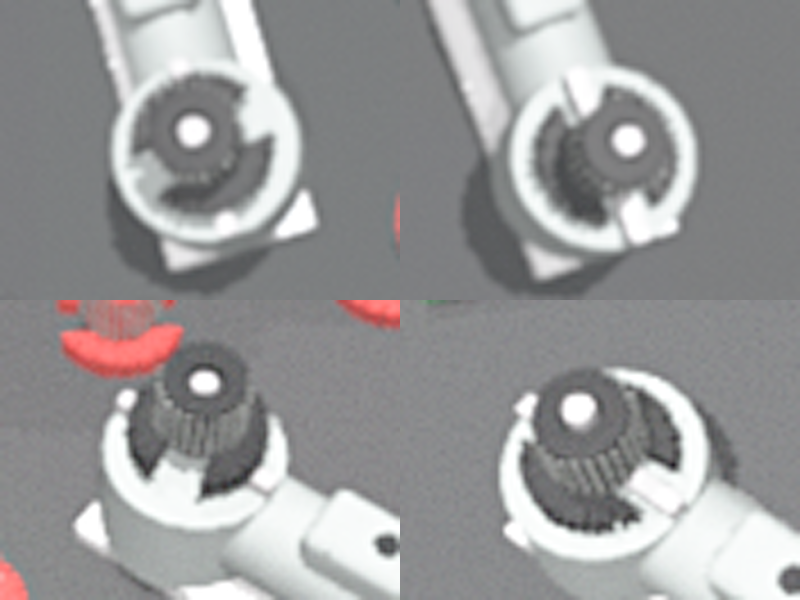

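The left scope, top (250,241), is the open one: its gear notches, at about crop (258,115) and (150,178), are well off the key ends at (178,65) and (228,218). The right gear's notches lie over its keys, so it is home. Now I'll measure the axis, key direction and notch direction.

```bash
cat > m.py <<'E'
from h import *
def bright(f,K,R,t,g):
    # centroid of bright shaft top near pixel g
    u,v=map(int,g);w=f[v-7:v+8,u-7:u+8].astype(float).mean(2);b=(w>150).astype(np.uint8)
    n,l,st,c=cv2.connectedComponentsWithStats(b)
    i=min(range(1,n),key=lambda i:np.hypot(*(c[i]-7)));return c[i]+[u-7,v-7],st[i,4]
def axis(gt,gs):
    V={n:cap(n) for n in("top","scene")};A=[];P=[]
    for n,g in(("top",gt),("scene",gs)):
        f,K,R,t=V[n];p,a=bright(f,K,R,t,g);print(n,p,a,"z.12->",ray(K,R,t,*p,.12));A.append(K@np.c_[R,t]);P.append(p)
    X=cv2.triangulatePoints(A[0],A[1],P[0].reshape(2,1),P[1].reshape(2,1));X=(X[:3]/X[3]).ravel();print("tri",X);return V,X
def prof(V,c,r,z,step=5):
    a=np.arange(0,360,step)
    for n,(f,K,R,t) in V.items():
        g=f.astype(np.float32).mean(2)
        q=np.array([proj(K,R,t,[c[0]+r*np.cos(x),c[1]+r*np.sin(x),z]) for x in np.radians(a)],np.float32)
        I=cv2.remap(g,q[:,:1].copy(),q[:,1:].copy(),cv2.INTER_LINEAR).ravel()
        print(n,"r",r,"z",z,*[f"{x}:{int(i)}" for x,i in zip(a,I)])
E
python3 - <<'E'
from m import *
V,X=axis((248,239),(379,202))
prof(V,X,.028,.089);prof(V,X,.0385,.077)
f,K,R,t=V["top"]
g=lambda x,y,z:ray(K,R,t,206+x/4.545-.4,210+y/4.545-.4,z)
k1,k2=g(178,65,.077),g(228,218,.077);n1,n2=g(258,115,.089),g(150,178,.089)
for a,b in((k1,k2),(n1,n2)):print((a+b)/2,np.linalg.norm(a-b),np.degrees(np.arctan2(*(a-b)[1::-1])))
E
```

```text
top [247.94285714 238.34285714] 35 z.12-> [0.47716566 0.21966392 0.12      ]
scene [378.5        202.83333333] 24 z.12-> [0.47922746 0.21986849 0.12      ]
tri [0.47778887 0.22038316 0.11779893]
top r 0.028 z 0.089 0:89 5:78 10:78 15:94 20:112 25:95 30:114 35:101 40:106 45:103 50:80 55:79 60:96 65:97 70:88 75:79 80:83 85:86 90:81 95:74 100:72 105:105 110:139 115:155 120:172 125:159 130:147 135:148 140:145 145:111 150:60 155:45 160:39 165:42 170:50 175:55 180:51 185:53 190:62 195:66 200:69 205:71 210:70 215:73 220:73 225:72 230:73 235:73 240:69 245:69 250:71 255:69 260:65 265:65 270:79 275:146 280:217 285:238 290:238 295:238 300:237 305:234 310:203 315:164 320:99 325:63 330:67 335:63 340:66 345:68 350:72 355:84
scene r 0.028 z 0.089 0:51 5:49 10:50 15:51 20:49 25:50 30:51 35:52 40:49 45:52 50:50 55:48 60:52 65:54 70:55 75:63 80:89 85:92 90:77 95:61 100:59 105:57 110:58 115:43 120:41 125:108 130:155 135:149 140:119 145:61 150:38 155:56 160:57 165:60 170:57 175:65 180:80 185:84 190:57 195:55 200:47 205:53 210:55 215:54 220:57 225:50 230:51 235:52 240:49 245:47 250:55 255:59 260:57 265:5
[... 712 characters left out ...]
scene r 0.0385 z 0.077 0:235 5:172 10:186 15:251 20:254 25:245 30:246 35:251 40:253 45:252 50:247 55:235 60:213 65:173 70:160 75:104 80:81 85:85 90:74 95:83 100:95 105:64 110:56 115:58 120:50 125:41 130:58 135:77 140:61 145:41 150:56 155:56 160:55 165:77 170:91 175:79 180:85 185:84 190:99 195:238 200:248 205:236 210:129 215:143 220:193 225:240 230:242 235:245 240:249 245:250 250:249 255:248 260:247 265:248 270:249 275:249 280:250 285:248 290:246 295:246 300:246 305:246 310:247 315:247 320:245 325:240 330:243 335:241 340:240 345:242 350:240 355:242
[0.47918335 0.21996403 0.077     ] 0.0731798061703218 20.041797987773343
[0.47502252 0.21793863 0.089     ] 0.05504108693880516 -57.85189277814408
```

```bash
python3 -m pendant '[[-1,-0.58,0,0],[-1,-0.58,0,0],[-1,-0.58,0,0],[-1,-0.58,0,0],[-1,-0.58,0,0],[-1,-0.58,0,0],[-1,-0.58,0,0],[-1,-0.58,0,0],[-1,-0.58,0,0],[-1,-0.58,0,0]]' 1
python3 -m pendant '[[-0.63,-0.36,0,0],[-0.63,-0.36,0,0],[0,0,0,0],[0,0,0,0]]'
python3 -c "
from h import *
s=state();R=s['eef_rot'];p=np.array(s['tcp_pos'])
print(s['joint_pos'],np.array(R).T@(np.array([.478,.220,.103])-p)/.03)"
```

```text
clock: 1.2
tcp_pos: [0.4541, 0.255, 0.2106]
eef_rot: [[-0.904, 0.428, -0.0], [0.428, 0.904, -0.0], [0.0, -0.0, -1.0]]
wrist_force: [-0.8, -0.2, 0.4]
width: 0.0878
grasp_force: 0.0
clock: 1.6
tcp_pos: [0.4782, 0.2206, 0.2105]
eef_rot: [[-0.903, 0.43, -0.001], [0.43, 0.903, 0.0], [0.001, -0.0, -1.0]]
wrist_force: [-0.8, -0.3, -0.3]
width: 0.0877
grasp_force: 0.0
[ 3.00685802e-01  2.54099970e-01  1.66698208e+00  4.54990005e-04
  1.22120915e+00 -8.26163933e-01] [-0.00475723 -0.02084354  3.58167363]
```

```bash
python3 -m pendant '[[0,0,0.6,0],[0,-0.02,0.6,0],[0,0,0.6,0],[0,0,0.6,0],[0,0,0.6,0],[0,0,0.58,0],[0,0,0,0],[0,0,0,0]]' 1
python3 -m pendant '[[0,0,0,0],[0,0,0,0],[0,0,0,0],[0,0,0,0],[0,0,0,0],[0,0,0,0]]' 0.3
```

```text
clock: 2.4
tcp_pos: [0.4775, 0.2208, 0.1033]
eef_rot: [[-0.904, 0.428, -0.001], [0.428, 0.904, -0.0], [0.001, -0.001, -1.0]]
wrist_force: [-0.0, 0.2, 0.0]
width: 0.0877
grasp_force: 0.0
clock: 3.0
tcp_pos: [0.4783, 0.22, 0.1033]
eef_rot: [[-0.903, 0.429, 0.0], [0.429, 0.903, -0.0], [-0.0, -0.0, -1.0]]
wrist_force: [-0.2, 0.1, -0.3]
width: 0.0433
grasp_force: 0.0
```

```bash
python3 -m pendant '[[0,0,0,0],[0,0,0,0],[0,0,0,0],[0,0,0,0]]' 0
python3 -m pendant '[[0,0,0,-0.8],[0,0,0,-0.8],[0,0,0,-0.8],[0,0,0,-0.8],[0,0,0,-0.8],[0,0,0,-0.8],[0,0,0,-0.8],[0,0,0,-0.8],[0,0,0,-0.8],[0,0,0,0]]'
```

```text
clock: 3.4
tcp_pos: [0.4783, 0.2201, 0.1033]
eef_rot: [[-0.904, 0.428, -0.0], [0.428, 0.904, -0.0], [-0.0, -0.0, -1.0]]
wrist_force: [-0.5, 0.3, 1.5]
width: 0.0393
grasp_force: 30.0
clock: 4.4
tcp_pos: [0.4783, 0.2201, 0.1033]
eef_rot: [[-0.952, -0.307, 0.0], [-0.307, 0.952, -0.0], [-0.0, -0.0, -1.0]]
wrist_force: [-0.4, 0.1, 1.2]
width: 0.0392
grasp_force: 30.0
```

```bash
python3 -m pendant '[[0,0,0,-0.8],[0,0,0,-0.8],[0,0,0,-0.8],[0,0,0,-0.8],[0,0,0,-0.8],[0,0,0,-0.8],[0,0,0,-0.5],[0,0,0,0],[0,0,0,0]]'
python3 -m pendant '[[0,0,0,0],[0,0,0,0],[0,0,0,0],[0,0,0,0],[0,0,0,0]]' 0.75
python3 - <<'E'
from h import *
m=[]
for n,p in(("top",(250,243)),("scene",(378,218))):
    f=cap(n)[0];u,v=p;m.append(cv2.resize(f[v-33:v+33,u-44:u+44,::-1],(400,300),interpolation=cv2.INTER_CUBIC))
cv2.imwrite("pics/c1.png",(255*(np.hstack(m)/255.)**.6).astype(np.uint8))
E
```

```text
clock: 5.3
tcp_pos: [0.478, 0.22, 0.103]
eef_rot: [[-0.65, -0.76, -0.001], [-0.76, 0.65, -0.0], [0.001, 0.0, -1.0]]
wrist_force: [0.2, 0.9, -1.7]
width: 0.0391
grasp_force: 30.0
clock: 5.8
tcp_pos: [0.4783, 0.2201, 0.1033]
eef_rot: [[-0.648, -0.762, 0.0], [-0.762, 0.648, -0.0], [0.0, -0.0, -1.0]]
wrist_force: [0.5, 0.2, 0.3]
width: 0.0657
grasp_force: 0.0
```

View pics/c1.png

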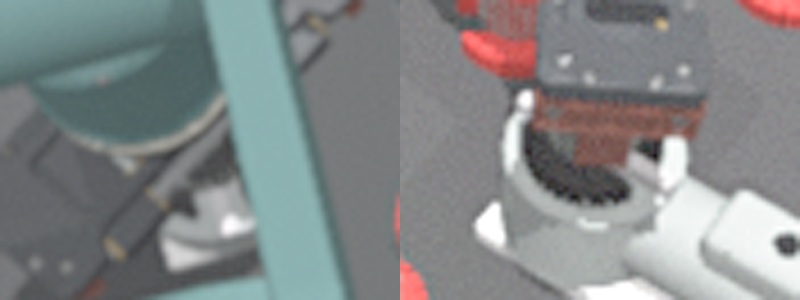

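The scene view shows the gripper around the gear and the notch near the barrel-side key, but the arm hides the rest. I'll lift straight up and back away for a clear view.

```bash
python3 -m pendant '[[0,0,0,0],[0,0,0,0],[0,0,-0.4,0],[0,0,-0.7,0],[0,0,-0.7,0],[0,0,-0.7,0],[0,0,-0.7,0],[0,0,-0.4,0]]' 1
python3 -m pendant '[[-0.3,0.9,0,0],[-0.3,1,0,0],[-0.3,1,0,0],[-0.3,1,0,0],[-0.3,1,0,0],[-0.3,1,0,0],[-0.3,1,0,0],[-0.2,1,0,0],[0,0.6,0,0],[0,0,0,0]]'
python3 - <<'E'
from m import *
V,X=axis((248,239),(378,206))
prof(V,X,.028,.080,10)
m=[]
for n,p in(("top",(250,243)),("scene",(378,218))):
    f=V[n][0];u,v=p;m.append(cv2.resize(f[v-33:v+33,u-44:u+44,::-1],(400,300),interpolation=cv2.INTER_CUBIC))
cv2.imwrite("pics/c2.png",(255*(np.hstack(m)/255.)**.6).astype(np.uint8))
E
```

```text
clock: 6.7
tcp_pos: [0.4792, 0.2204, 0.2138]
eef_rot: [[-0.648, -0.762, 0.003], [-0.762, 0.648, 0.001], [-0.003, -0.002, -1.0]]
wrist_force: [0.1, -0.0, 0.0]
width: 0.0876
grasp_force: 0.0
clock: 7.7
tcp_pos: [0.3268, 0.439, 0.2113]
eef_rot: [[-0.646, -0.764, -0.001], [-0.764, 0.646, 0.0], [0.001, 0.001, -1.0]]
wrist_force: [0.2, -0.8, 0.2]
width: 0.0877
grasp_force: 0.0
top [248.08108108 238.45945946] 37 z.12-> [0.47694018 0.21938396 0.12      ]
scene [378.5862069  203.27586207] 29 z.12-> [0.48018382 0.21933638 0.12      ]
tri [0.47788129 0.22042249 0.11631846]
top r 0.028 z 0.08 0:228 10:236 20:247 30:223 40:151 50:131 60:142 70:119 80:104 90:107 100:88 110:76 120:58 130:55 140:41 150:37 160:36 170:37 180:106 190:169 200:252 210:225 220:155 230:72 240:73 250:71 260:73 270:71 280:70 290:69 300:70 310:61 320:65 330:60 340:77 350:164
scene r 0.028 z 0.08 0:148 10:250 20:218 30:23 40:46 50:50 60:56 70:65 80:84 90:90 100:55 110:55 120:142 130:255 140:255 150:69 160:57 170:55 180:97 190:240 200:254 210:250 220:121 230:57 240:55 250:58 260:57 270:61 280:59 290:55 300:62 310:57 320:54 330:54 340:51 350:117
```

View pics/c2.png

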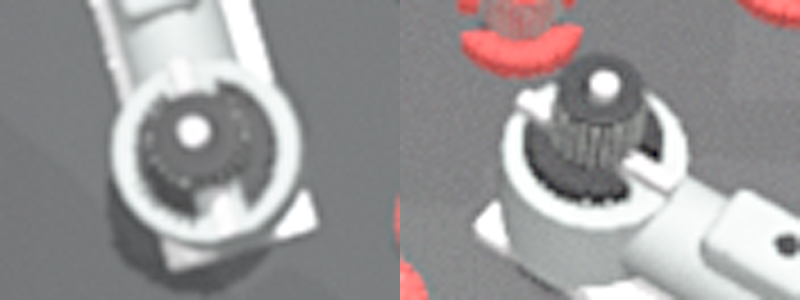

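The keys now show through both notches in the two views, and the gear top looks lower. I'll check the drop numerically against the expected 9 mm, using the back edge of the gear top in the scene picture.

Run:
```python
from h import *
f,K,R,t=cap("scene");old=cv2.imread("pics/scene0.png")[:,:,::-1]
def bot(f,c,az,r):  # flange lower edge: z where dark turns light, going down
    z=np.arange(.095,.055,-.0005);g=f.astype(np.float32).mean(2);o=[]
    for a in az:
        q=np.array([proj(K,R,t,[c[0]+r*np.cos(a),c[1]+r*np.sin(a),x]) for x in z],np.float32)
        I=cv2.remap(g,q[:,:1].copy(),q[:,1:].copy(),1).ravel();i=np.where(I>140)[0];i=i[i>0];o.append(z[i[0]] if len(i) else np.nan)
    return np.round(np.array(o)*1e3,1)
ft,Kt,Rt,tt=cap("top");h=ray(Kt,Rt,tt,452-.3,240.,.12);b=np.array([.478,.220])
print("home c",h)
az=np.radians([255,265,275,280,325,335,340,345]);
print("now",bot(f,b,az,.0325));print("old",bot(old,b,az,.0325));print("ref",bot(f,h,np.radians([240,250,260,270,290,300,310,320]),.0325))
a=np.radians(np.arctan2(1,1));
for nm,im,c in(("old",old,b),("now",f,b),("ref",f,h)):  # rim of dark top along axis: height from rear edge
    C=-R.T@t;d=b*0+(c[:2]-C[:2]);d/=np.linalg.norm(d);p=c[:2]+.0205*d;g=im.astype(np.float32).mean(2)
    z=np.arange(.14,.10,-.0005);q=np.array([proj(K,R,t,[*p,x]) for x in z],np.float32)
    I=cv2.remap(g,q[:,:1].copy(),q[:,1:].copy(),1).ravel();print(nm,[f"{1000*x:.0f}:{int(i)}" for x,i in zip(z[::4],I[::4])])
```

```text
home c [ 0.48292143 -0.18189483  0.12      ]
now [69.5 69.  69.5 68.5 69.5 71.5 69.  94.5]
old [78.5 77.  75.  76.  94.5 75.  76.  75. ]
ref [94.5 94.5 94.5 94.5 80.  80.  79.5 79.5]
old ['140:84', '138:84', '136:84', '134:84', '132:84', '130:84', '128:86', '126:87', '124:85', '122:73', '120:63', '118:56', '116:58', '114:64', '112:61', '110:59', '108:58', '106:47', '104:34', '102:70', '100:125']
now ['140:87', '138:86', '136:86', '134:86', '132:86', '130:86', '128:85', '126:86', '124:88', '122:86', '120:85', '118:87', '116:82', '114:75', '112:66', '110:60', '108:57', '106:54', '104:55', '102:89', '100:140']
ref ['140:96', '138:96', '136:95', '134:95', '132:95', '130:97', '128:97', '126:95', '124:93', '122:85', '120:76', '118:69', '116:63', '114:63', '112:63', '110:62', '108:58', '106:66', '104:85', '102:147', '100:220']
```

The flange underside went from about 76 mm to 69 mm, against 68 expected, and the top edge dropped by about 9 mm. The gear is home and the robot is clear, so I'm handing in. The "ref" row used a badly guessed centre for the home gear, so I ignored it.

```bash
python3 -c "
from bench import ticket;print(ticket.sign_off())"
```

```text
the job is handed in; nothing more can be done
None
```

I turned the left scope's gear about 75° counter-clockwise; it dropped about 9 mm onto the seat, I let go and backed the arm away, left the other gear untouched, and handed the job in at about 8 s.

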